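# Put the carving job away: plaques in the rack, gouge in its tray

## Robot

A 6-joint arm with a two-finger parallel gripper is mounted at the origin on the work surface. World frame = base frame: x ahead of the robot, y to its left, z up, the work surface at z = 0. Lengths are in mm, angles in rad, forces in N, time in s.
With the tool pointing down it reaches from about 275 to 1000 mm from the base axis. Payload 8.4 kg.
Tool frame: the origin (TCP) lies between the finger pads; the fingertips stand 22 mm ahead of it and the grasp point (between the pads) lies 3 mm ahead of it; z points along the fingers, y is the line along which they close (so a half turn about z gives the same grasp; the last joint's range is limited). The gripper opens to 85 mm and grips with 20 to 120 N. Pads are 22 mm wide; open, the fingers measure 114 mm over their backs; the gripper's body (76 mm by 85 mm) begins 54 mm behind the grasp point. The pads swing forward as they close: fully open they stand 13 mm farther back than shut.
Start: joints at [-1.325, 0.353, 1.633, -0, 1.155, -0.002], TCP at [153.293, -605.912, 253.281] pointing down, gripper open.
Joint ranges: [-2.63, 2.63], [-0.92, 2.1], [0.06, 2.66], [-1.3, 4.44], [0, 2.69], [-3.02, 3.02]. Speed limits (rad/s): [2.22, 2.22, 2.79, 3.14, 3.14, 3.14].

## Interface

Orientations are given as [roll, pitch, yaw] about the fixed x, y, z axes, in that order (R = Rz(yaw) Ry(pitch) Rx(roll)).
In Python, from rig import r, grab_frame gives the robot as it stands.
- The arm moves only by the shell command python3 -m inch 'ROWS' [FORCE]. ROWS is JSON, a list of rows, each a list of 7 numbers: the turn, a rotation vector about the tool's x, y, z as a fraction of full scale, then the shift along the tool's x, y, z as a fraction of full scale, then the closure, from 0 (fully open) to 1 (shut). In form: [[rx, ry, rz, dx, dy, dz, fingers], ...]. A call has 1 to 8 rows; each row shifts and turns the commanded pose from where the row before left it, along the tool's axes as they then stand; what a row does not reach is not made up. Full scale, the value 1, is 2.5 cm for a shift and pi rad for a turn. A row lasts 1/12 s, in which the tool goes at most 41.7 mm and 7.16 degrees, less where a joint would pass 70% of its speed; a pose out of reach is approached as far as the arm can. A call with a number of a shift or a turn outside -1 to 1 is refused whole. A call with a gripper value outside its range is refused whole. The fingers move at their own pace and stop on an object; FORCE is the grip in N (left out, the last holds). Time passes only in rows, so rows that do not move let the fingers close. It gives the time, the measured TCP pose, the force, the opening and the grip force at its end, in the units of the state.
- r.sense(): the state, without advancing time (a new reading comes with each control period).
- grab_frame(name): name is "scene" or "top" or "wrist"; returns a dict with "pixels" (420x560x3 uint8, red, green, blue), "z_map" (420x560 float32, mm along the optical axis (not along the pixel's ray), 0 where there is no reading), "vertical_fov" (degrees; the focal length in pixels is half the picture's height over the tangent of half this angle, whatever the lens; pixels are square), "cx", "cy" (the principal point, pixels), "dist" ([k1, k2, p1, p2, k3] as OpenCV has them; the pictures are not rectified), "cam_to_world" (4x4, takes a point from camera to world coordinates). Camera axes: x right, y down, z forward; pixel columns grow to the right and rows downward; lengths in mm; the calibration is good to about 2 mm. A picture is of the moment at which its call begins.
- r.sign_off(): hands the job in; it is judged then, once.
The state is a dict: "clock": time; "qpos": joint angles; "qvel": joint speeds; "joint_efforts": joint torques, N m; "eef_pos": TCP position; "tcp_rot": TCP orientation; "contact_force": force on the tool from outside, world axes, zero at the start; "wrist_torque": the same for the moment, N m; "opening": opening from 0.0 (shut) to 1.0 (fully open); "grasp_force": force on a finger pad.
Only numpy, scipy, OpenCV 4.12 (cv2) and the standard library are available. Lean on these libraries where they do the work, as an engineer would, in place of code of your own. Each camera call takes 0.05 s, during which the arm holds its last target. There are 200 camera calls.

## Task

Put this carving job away: take the two carved wooden plaques off their leaning rests and stand each on its lower edge in the slot of the rack that fits its thickness (the thin arched one in the narrow slot, the thick rectangular one in the wide slot), and lay the gouge flat in its tray with the handle in the wide bay and the blade in the narrow channel. Any order will do; do not let a plaque fall over, and leave the mallet, the oil jar and the honing stone alone.

Things in the scene. Friction and masses are not known exactly. Their poses are not given: they have to be found in the camera images.
- thin_plaque: Thin pale wooden plaque with a round-arched top and a carved rosette: 12 thick (its x), 90 wide (y), 130 high (z); the arch is a half circle of radius 45. Origin: centre of the lower edge; z runs up the plaque, x out of the carved face. Starts on rest_a, its top tipped 30 degrees from vertical towards the robot.
- thick_plaque: Thick pale wooden rectangular plaque with a carved bell: 22 thick (its x), 100 wide (y), 115 high (z). Origin: centre of the lower edge; z runs up the plaque, x out of the carved face. Starts on rest_b, tipped like the thin one. About 115 g.
- rest_a: Fixed plywood rest, 110 (x) by 80 (y), of the thin plaque. Origin: centre of its underside. A back panel and a ledge, 10 thick, form a V tipped 30 degrees, inner corner at x = +20, z = 24: the plaque stands on the ledge, its back on the panel, which reaches 65 up the plaque; above that both sides are free. The carved face looks to the rest's +x.
- rest_b: Fixed rest, same as rest_a, that holds the thick plaque. Which rest stands nearer the middle changes.
- rack: Fixed dark wooden rack, 140 (x) by 150 (y) by 45 high: a base board 10 thick with four round-topped rails 14 thick along y, rising to 45 above the bench. Each pair of rails bounds a slot along y, 150 long, open-ended, 35 deep. Origin: centre of the underside; its +x side is the one with the wide slot.
- narrow_slot (a point): Centre of the floor of the narrow slot (18 wide, for the thin plaque), 10 above the bench; axes of the rack: x across the slot, y along it, z up. Rack x = -35.
- wide_slot (a point): Centre of the floor of the wide slot (28 wide, for the thick plaque), 10 above the bench; axes of the rack. Rack x = +35, so the slots are 70 apart.
- gouge: Carving gouge lying on the bench: wooden handle 24 wide and 24 high from x = -55 to +45, brass ferrule 18 across to +55, then a steel blade 6 to 9 wide to x = +130, at mid-height of the handle. Origin: under the middle of the handle, on its underside; x points to the blade tip, z up. Balance point near x = +15. 75 g.
- gouge_tip (a point): Tip of the gouge's blade, at x = +130, z = 12 of the gouge.
- tray: Fixed tray for the gouge, 228 (x) by 48 (y): floor 5 thick; a wide bay 128 long by 36 wide inside with low rims 8 high above the floor, then along +x a channel 93 long and 16 wide between blocks 21 high above the floor, open at its far end. Origin: underside, below the middle of the bay; x points from the bay to the channel.
- bay (a point): Centre of the bay's floor, 5 above the bench, axes of the tray; the gouge's origin belongs here with its x along the tray's x. The bay runs from x = -64 to +68, the channel from +68 to +161.
- mallet: Bystander: round wooden mallet lying on the bench, head 90 across and 130 long, handle 130 long. Origin under the handle end of the head.
- oil_jar: Bystander: amber glass jar with a steel cap, 56 across, 85 high. Origin at the centre of its underside.
- hone: Bystander: grey honing stone 150 x 50 x 25. Origin at the centre of its underside.

How it is judged:
By the outcome, as a careful person would: the job done as asked, in the order asked, and still so for the second after the job is handed in, with the robot touching nothing.
It also fails if it takes over 67 s, if anything falls off the work surface, if the arm or the gripper's body presses on something with over 40 N, if the wrist force passes 120 N, or if a joint passes its speed limit or range.

## Working session

There is one attempt and no reset: what is moved stays moved. The work goes in short steps, Python scripts to look and compute and a shell command to move; the robot and the scene stay as the last step left them, time stands still between calls to the robot, and variables do not carry over. Pictures are saved under pics/ and viewed, at most 10 in all, crops included, and the job is handed in when it is done.

```bash
ls; mkdir -p pics; cat > h.py <<'E'
import numpy as np, cv2, pickle
from rig import r, grab_frame
def snap(name,tag):
    f=grab_frame(name); pickle.dump(dict(f),open(f'pics/{tag}.pkl','wb'))
    cv2.imwrite(f'pics/{tag}.png',f['pixels'][...,::-1]); return f
def load(tag): return pickle.load(open(f'pics/{tag}.pkl','rb'))
def K(f):
    F=210/np.tan(np.radians(f['vertical_fov'])/2); return np.array([[F,0,f['cx']],[0,F,f['cy']],[0,0,1.]])
def norm(f,uv): return cv2.undistortPoints(np.float64(uv).reshape(-1,1,2),K(f),np.float64(f['dist'])).reshape(-1,2)
def onplane(f,uv,z):
    n=norm(f,uv); T=np.array(f['cam_to_world']); d=np.c_[n,np.ones(len(n))]@T[:3,:3].T; o=T[:3,3]
    return o+d*((z-o[2])/d[:,2])[:,None]
def cloud(f):
    z=f['z_map']; v,u=np.mgrid[:420,:560]; n=norm(f,np.stack([u.ravel(),v.ravel()],1))
    T=np.array(f['cam_to_world']); P=np.c_[n,np.ones(len(n))]*z.reshape(-1,1)
    P=P@T[:3,:3].T+T[:3,3]; P[z.ravel()==0]=np.nan; return P.reshape(420,560,3)
E
python3 - <<'E'
from h import *
print(r.sense())
for n in('scene','top'):
    f=snap(n,n+'0'); print(n,f['vertical_fov'],f['dist'],np.round(f['cam_to_world'],2).tolist(),(f['z_map']>0).mean())
a=cv2.imread('pics/scene0.png');b=cv2.imread('pics/top0.png')
E
```

```text
pics
{'clock': 0.0, 'qpos': array([-1.32541999e+00,  3.53667677e-01,  1.63411517e+00, -3.04650271e-05,
        1.15516598e+00, -2.43440629e-03]), 'qvel': array([-0.00148967,  0.00069431, -0.0008359 , -0.00128618, -0.00174776,
       -0.00215201]), 'joint_efforts': array([ 1.87420839e-03, -6.05234456e+01, -3.42069089e+01,  2.01266153e-04,
        9.32268013e-03, -3.23892516e-05]), 'eef_pos': array([ 153.16868955, -605.50286857,  252.55756094]), 'tcp_rot': array([-3.14023641e+00,  2.45530175e-05,  2.47823081e-01]), 'contact_force': array([ 0.11487533, -0.2507048 ,  0.23289527]), 'wrist_torque': array([-0.00702702, -0.03236651, -0.01701065]), 'grasp_force': 0.0, 'opening': 0.9994479870415455}
scene 49.624359506557845 [-0.01963519  0.          0.          0.          0.        ] [[0.85, 0.38, -0.36, 1081.3], [0.53, -0.61, 0.59, -836.99], [0.01, -0.69, -0.72, 981.77], [0.0, 0.0, 0.0, 1.0]] 0.9959481292517007
top 45.621028799794885 [-0.14675378  0.          0.          0.          0.        ] [[-0.15, -0.97, 0.21, 360.42], [-0.99, 0.15, -0.03, -50.56], [-0.01, -0.21, -0.98, 1281.31], [0.0, 0.0, 0.0, 1.0]] 0.9962159863945578
```

View pics/top0.png

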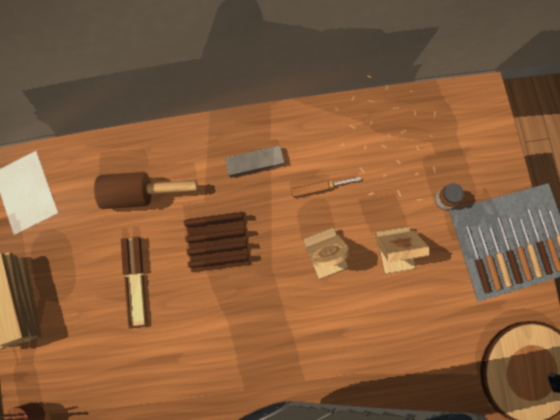

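View pics/scene0.png

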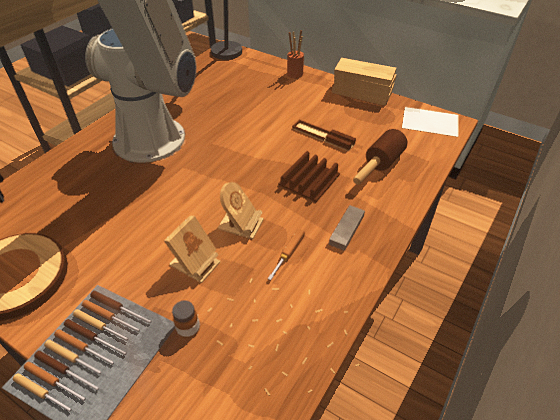

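Top view: the thin arched plaque is at about (330,252) and the thick one at (403,245). The rack is at (218,242) and the tray at (135,283), with its bay at the lower end. The gouge runs from (292,192) to (360,180), blade to the right. Next I fit the geometry from depth.

```bash
cat > m.py <<'E'
from h import *
def rect(P):
    (c,s,a)=cv2.minAreaRect(np.float32(P[:,:2])); b=cv2.boxPoints((c,s,a)); e=b[1]-b[0],b[2]-b[1]
    l=max(e,key=np.linalg.norm); return np.round(c,1),np.round(s,1),round(float(np.arctan2(l[1],l[0])),3)
for t in('top0','scene0'):
    f=load(t);C=cloud(f)
    bench=C[...,2][(np.abs(C[...,2])<15)]; print(t,'bench z',np.median(bench))
    f0=onplane(load('top0'),[[330,252],[403,245],[218,242],[135,283],[327,187],[135,255],[137,300]],0)
    if t=='top0': print(np.round(f0[:,:2]))
    ctr=dict(thin=f0[0],thick=f0[1],rack=f0[2],tray=f0[3],gouge=f0[4])
    for k,c in ctr.items():
        D=np.linalg.norm(C[...,:2]-c[:2],axis=-1); 
        R={'thin':75,'thick':75,'rack':115,'tray':135,'gouge':120}[k]; zt={'thin':90,'thick':80,'rack':30,'tray':9,'gouge':8}[k]
        M=(D<R)&(C[...,2]>zt)&(C[...,2]<160)
        P=C[M]; print(k,len(P),rect(P),'zmax',np.percentile(P[:,2],98))
        if k=='rack': np.save(f'pics/rack_{t}.npy',P)
        if k in('thin','thick'):
            Q=C[(D<85)&(C[...,2]>40)&(C[...,2]<170)]
            # ransac plane for carved face
            best=0;rng=np.random.default_rng(0)
            for i in range(600):
                a=Q[rng.choice(len(Q),3,False)];n=np.cross(a[1]-a[0],a[2]-a[0]);
                if np.linalg.norm(n)<1:continue
                n/=np.linalg.norm(n);
                if abs(abs(n[2])-.5)>.12: continue
                I=abs((Q-a[0])@n)<2
                if I.sum()>best:best=I.sum();B=I
            q=Q[B];c0=q.mean(0);n=np.linalg.svd(q-c0,full_matrices=False)[2][2];n*=np.sign(n[2]) 
            print('  face n',len(Q),best,np.round(n,3),'c',np.round(c0,1),'yaw',round(float(np.arctan2(n[1],n[0])),3))
            y=np.cross([0,0,1],n);y/=np.linalg.norm(y);z=np.cross(n,y)
            print('  along width',np.round(np.percentile((q-c0)@y,[1,99]),1),'up',np.round(np.percentile((q-c0)@z,[1,99]),1),'y',np.round(y,3),'z',np.round(z,3))
E
python3 m.py
```

```text
top0 bench z 0.7938947605272233
[[ 509. -168.]
 [ 498. -359.]
 [ 580.  115.]
 [ 506.  344.]
 [ 682. -189.]
 [ 578.  337.]
 [ 461.  344.]]
thin 550 (array([ 485.3, -159.9]), array([43.6, 89.3]), -1.346) zmax 142.72461702121458
  face n 924 654 [0.847 0.183 0.499] c [ 503.3 -155.9   92.1] yaw 0.213
  along width [-44.1  43.8] up [-59.2  59.5] y [-0.211  0.977  0.   ] z [-0.487 -0.105  0.867]
thick 746 (array([ 477.8, -335.4]), array([101.1,  50.9]), 1.57) zmax 136.15730245524492
  face n 1152 670 [0.863 0.008 0.505] c [ 493.7 -332.2   92.9] yaw 0.009
  along width [-51.1  46.8] up [-58.4  50.9] y [-0.009  1.     0.   ] z [-0.505 -0.005  0.863]
rack 1457 (array([580.6, 117.4]), array([152.7, 122.2]), 1.556) zmax 48.94437387827329
tray 962 (array([508.9, 381.4]), array([128. , 232.1]), -0.025) zmax 30.941383448081037
gouge 496 (array([ 688.4, -177.6]), array([177.5, 201.9]), -0.682) zmax 30.751181562029092
scene0 bench z 0.12121719895185379
thin 494 (array([ 486.4, -161.5]), array([43.4, 92.8]), -1.339) zmax 139.69015958091057
  face n 987 600 [0.846 0.182 0.501] c [ 505.8 -158.7   88.9] yaw 0.213
  along width [-42.6  45.2] up [-55.4  58. ] y [-0.211  0.978  0.   ] z [-0.49  -0.106  0.865]
thick 1020 (array([ 477.7, -337.4]), array([ 56.5, 102. ]), -1.551) zmax 133.5396087041773
  face n 1642 944 [0.863 0.017 0.506] c [ 495.8 -338.2   89.4] yaw 0.019
  along width [-48.4  50.5] up [-55.9  51.7] y [-0.019  1.     0.   ] z [-0.505 -0.01   0.863]
rack 804 (array([583.4, 115.2]), array([156.2, 122.4]), 1.542) zmax 46.877775267567216
tray 447 (array([509.2, 341.3]), array([ 55.5, 232.7]), -0.02) zmax 27.89911899316284
gouge 409 (array([ 628.6, -186.8]), array([184. , 133.2]), 1.56) zmax 33.68254425166096
```

```bash
cat > m2.py <<'E'
from h import *
from m import rect
import sys
for t in('top0','scene0'):
    C=cloud(load(t)); img=load(t)['pixels']
    P=np.load(f'pics/rack_{t}.npy'); c,s,a=rect(P)
    for a in (1.53,1.55,1.57):
        d=np.array([np.sin(a),-np.cos(a)]); h,_=np.histogram(((P[P[:,2]>38][:,:2]-c)@d),bins=np.arange(-72,76,4)); print('rack',a,h.tolist())
    D=np.abs(C[...,:2]-[509,342]); M=(D[...,0]<125)&(D[...,1]<32)&(C[...,2]>9)&(C[...,2]<40); print('tray',rect(C[M]))
    M&=(C[...,2]>19); print('blocks',M.sum(),rect(C[M]),np.percentile(C[M][:,0],[2,98]))
    D=np.abs(C[...,:2]-[682,-189]); M=(D[...,0]<60)&(D[...,1]<125)&(C[...,2]>8)&(C[...,2]<40)
    n,l,st,ce=cv2.connectedComponentsWithStats(M.astype(np.uint8)); i=1+np.argmax(st[1:,4]) if n>1 else 0
    for i in range(1,n):
        if st[i,4]>40: Q=C[l==i]; print('gouge',len(Q),rect(Q),np.percentile(Q[:,2],[50,95]),rect(Q[Q[:,2]>17]))
E
python3 m2.py | grep -v -e face -e along | tail -20
```

```text
tray 962 (array([508.9, 381.4]), array([128. , 232.1]), -0.025) zmax 30.941383448081037
gouge 496 (array([ 688.4, -177.6]), array([177.5, 201.9]), -0.682) zmax 30.751181562029092
scene0 bench z 0.12121719895185379
thin 494 (array([ 486.4, -161.5]), array([43.4, 92.8]), -1.339) zmax 139.69015958091057
thick 1020 (array([ 477.7, -337.4]), array([ 56.5, 102. ]), -1.551) zmax 133.5396087041773
rack 804 (array([583.4, 115.2]), array([156.2, 122.4]), 1.542) zmax 46.877775267567216
tray 447 (array([509.2, 341.3]), array([ 55.5, 232.7]), -0.02) zmax 27.89911899316284
gouge 409 (array([ 628.6, -186.8]), array([184. , 133.2]), 1.56) zmax 33.68254425166096
rack 1.53 [0, 0, 14, 91, 98, 90, 29, 0, 0, 0, 22, 96, 97, 85, 29, 0, 0, 0, 7, 82, 103, 81, 48, 1, 0, 0, 0, 0, 0, 39, 105, 97, 70, 12, 0, 0]
rack 1.55 [0, 0, 13, 98, 95, 91, 25, 0, 0, 0, 19, 104, 96, 85, 25, 0, 0, 0, 0, 91, 103, 82, 46, 0, 0, 0, 0, 0, 0, 36, 105, 101, 73, 8, 0, 0]
rack 1.57 [0, 0, 21, 86, 100, 84, 31, 0, 0, 0, 18, 100, 95, 90, 26, 0, 0, 0, 4, 86, 101, 82, 49, 0, 0, 0, 0, 0, 0, 46, 98, 97, 68, 14, 0, 0]
tray (array([508. , 343.
[... 284 characters left out ...]
 1.53 [0, 0, 10, 27, 42, 46, 14, 0, 0, 0, 9, 24, 46, 46, 16, 0, 0, 0, 0, 24, 43, 53, 30, 0, 0, 0, 0, 0, 0, 14, 32, 46, 47, 6, 0, 0]
rack 1.55 [0, 0, 9, 24, 46, 53, 7, 0, 0, 0, 6, 27, 42, 53, 13, 0, 0, 0, 0, 26, 42, 56, 26, 0, 0, 0, 0, 0, 0, 12, 38, 44, 48, 3, 0, 0]
rack 1.57 [0, 0, 8, 25, 46, 52, 8, 0, 0, 0, 7, 27, 43, 52, 12, 0, 0, 0, 0, 26, 45, 48, 31, 0, 0, 0, 0, 0, 0, 12, 37, 49, 44, 3, 0, 0]
tray (array([509.2, 341.3]), array([ 55.5, 232.7]), -0.02)
blocks 218 (array([577.2, 340.5]), array([55.5, 95.8]), -0.045) [532.20228034 622.74214799]
gouge 387 (array([ 683.4, -187.4]), array([ 24.5, 184.5]), -1.515) [20.96915795 25.07490743] (array([ 682.2, -168.3]), array([ 24.2, 146.2]), -1.512)
```

```bash
cat > p.py <<'E'
from h import *
from scipy.spatial.transform import Rotation as R
# plaque tool frame: yaw of plaque x, tilt (top towards robot, rad), plaque origin, height h of TCP up the plaque
def frame(yaw,tilt):
    x=np.array([np.cos(yaw)*np.cos(tilt),np.sin(yaw)*np.cos(tilt),np.sin(tilt)])
    z=np.array([-np.cos(yaw)*np.sin(tilt),-np.sin(yaw)*np.sin(tilt),np.cos(tilt)])
    return np.c_[np.cross(x,-z),x,-z]
def go(pos,M):
    s=r.sense(); A=R.from_euler('xyz',s['tcp_rot']).as_matrix()
    v=R.from_matrix(A.T@M).as_rotvec(); d=M.T@(np.array(pos)-s['eef_pos'])/25
    print('turn total',np.round(v/np.pi,4),'rows>=',np.ceil(np.degrees(np.linalg.norm(v))/7.1),'| then shift',np.round(d,2),'| shift first',np.round(A.T@(np.array(pos)-s['eef_pos'])/25,2),'F',np.round(s['contact_force'],1),'t',round(s['clock'],2))
def plaque(yaw,tilt,o,h): 
    M=frame(yaw,tilt); go(np.array(o)-M[:,2]*h,M)
THICK=(.014,np.pi/6,[517.7,-336,29.5]); THIN=(.213,np.pi/6,[533.2,-150.5,27])
NARROW=[544.5,117,10]; WIDE=[614.5,115.6,10]; RY=-.02
E
python3 -c "
from p import *
plaque(*THICK,190)"
```

```text
turn total [-0.1412  0.111  -0.4153] rows>= 12.0 | then shift [10.58  8.29  7.49] | shift first [13.08 -7.75  2.35] F [-0.2  0.5 -0.2] t 0.1
```

```bash
python3 -m inch '[[-0.0118,0.0093,-0.0346,0,0,0,0],[-0.0118,0.0093,-0.0346,0,0,0,0],[-0.0118,0.0093,-0.0346,0,0,0,0],[-0.0118,0.0093,-0.0346,0,0,0,0],[-0.0118,0.0093,-0.0346,0,0,0,0],[-0.0118,0.0093,-0.0346,0,0,0,0],[-0.0118,0.0093,-0.0346,0,0,0,0],[-0.0118,0.0093,-0.0346,0,0,0,0]]'
python3 -m inch '[[-0.0118,0.0093,-0.0346,0,0,0,0],[-0.0118,0.0093,-0.0346,0,0,0,0],[-0.0118,0.0093,-0.0346,0,0,0,0],[-0.0118,0.0093,-0.0346,0,0,0,0],[0,0,0,0.95,0.75,0.68,0],[0,0,0,0.95,0.75,0.68,0],[0,0,0,0.95,0.75,0.68,0],[0,0,0,0.95,0.75,0.68,0]]'
python3 -c "
from p import *
plaque(*THICK,190)"
```

```text
clock: 0.77
eef_pos: [153.3, -605.6, 253.2]
tcp_rot: [2.782, -0.08, 1.147]
contact_force: [-0.4, -0.4, -0.2]
opening: 0.997
grasp_force: 0.0
clock: 1.43
eef_pos: [251.4, -508.3, 231.3]
tcp_rot: [2.616, -0.0, 1.584]
contact_force: [0.2, -0.3, -0.7]
opening: 1.004
grasp_force: 0.0
turn total [ 0.0007  0.     -0.0003] rows>= 1.0 | then shift [6.74 5.27 4.77] | shift first [6.75 5.26 4.78] F [ 0.2 -0.3 -0.7] t 1.43
```

Tracking works as expected. I'll finish the approach and check with the wrist camera.

```bash
python3 -m inch '[[0,0,0,0.95,0.75,0.68,0],[0,0,0,0.95,0.75,0.68,0],[0,0,0,0.95,0.75,0.68,0],[0,0,0,0.95,0.75,0.68,0],[0,0,0,0.95,0.75,0.68,0],[0,0,0,0.95,0.75,0.68,0],[0,0,0,0.95,0.75,0.68,0],[0,0,0,0,0,0,0]]'
python3 - <<'E'
from p import *
plaque(*THICK,190)
f=snap('wrist','w1'); C=cloud(f); P=C.reshape(-1,3)
M=frame(*THICK[:2]); L=(P-THICK[2])@np.c_[M[:,1],M[:,0],-M[:,2]]  # plaque x,y,z
q=L[(L[:,2]>70)&(L[:,2]<150)&(abs(L[:,0])<30)&(abs(L[:,1])<80)]
print(len(q),np.round(np.percentile(q,[1,5,50,95,99],axis=0),1))
E
```

```text
clock: 2.1
eef_pos: [423.9, -335.9, 193.7]
tcp_rot: [2.617, -0.003, 1.589]
contact_force: [-0.8, 0.8, 0.0]
opening: 1.002
grasp_force: 0.0
turn total [ 0.0004 -0.0016  0.0008] rows>= 1.0 | then shift [-0.06 -0.03 -0.04] | shift first [-0.05 -0.03 -0.04] F [-0.8  0.8  0. ] t 2.1
5775 [[-11.6 -46.2  79.9]
 [-10.6 -40.8 101.2]
 [ -0.5  10.2 114.4]
 [  9.3  51.2 115.4]
 [ 11.4  51.4 115.8]]
```

View pics/w1.png

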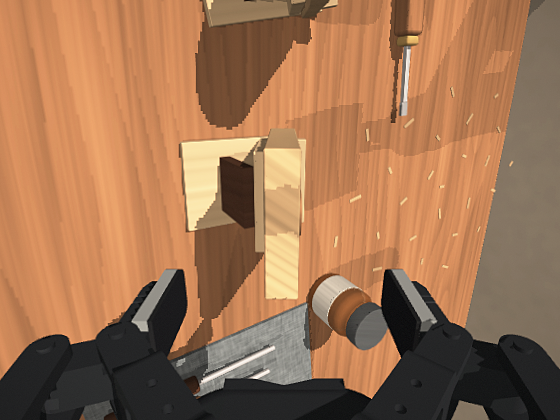

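Wrist view: the thick plaque's top edge is the upright bar at columns 265–300, rows 150–298, centred between the open pads. The pose agrees within about 1 mm, so I descend and grip.

```bash
python3 -m inch '[[0,0,0,0,0,0.75,0],[0,0,0,0,0,0.75,0],[0,0,0,0,0,0.75,0],[0,0,0,0,0,0.75,0],[0,0,0,0,0,0.7,0],[0,0,0,0,0,0,1],[0,0,0,0,0,0,1],[0,0,0,0,0,0,1]]' 35
python3 -m inch '[[0,0,0,0,0,0,1],[0,0,0,0,0,0,1],[0,0,0,0,0,0,1],[0,0,0,0,0,0,1]]'
python3 -c "
from p import *
plaque(*THICK,96)"
```

```text
clock: 2.82
eef_pos: [467.8, -340.9, 115.5]
tcp_rot: [2.616, 0.001, 1.584]
contact_force: [0.1, -0.6, -0.3]
opening: 0.607
grasp_force: 0.0
clock: 3.15
eef_pos: [468.1, -340.9, 116.0]
tcp_rot: [2.615, 0.002, 1.584]
contact_force: [-6.1, -0.4, 7.9]
opening: 0.257
grasp_force: 36.5
turn total [0.001  0.0006 0.0002] rows>= 1.0 | then shift [ 0.17 -0.01  0.15] | shift first [ 0.17 -0.01  0.15] F [-6.1 -0.4  7.9] t 3.15
```

```bash
python3 -m inch '[[0,0,0,0,0,-0.5,1],[0,0,0,0,0,-0.9,1],[0,0,0,0,0,-0.9,1],[0,0,0,0,0,-0.9,1],[0,0,0,0,0,-0.9,1],[0.033,0,0,0,0,0,1],[0.033,0,0,0,0,0,1],[0.033,0,0,0,0,0,1]]'
python3 -m inch '[[0.034,0,0,0,0,0,1],[0.033,0,0.01,0,0,0,1],[0,0,0,0,0,0,1]]'
python3 -c "
from p import *
plaque(RY,0,WIDE,100+90)"
```

```text
clock: 3.82
eef_pos: [415.7, -341.1, 204.6]
tcp_rot: [2.902, 0.001, 1.584]
contact_force: [0.6, 0.3, -2.0]
opening: 0.255
grasp_force: 35.6
clock: 4.07
eef_pos: [419.3, -340.6, 204.3]
tcp_rot: [3.111, -0.003, 1.556]
contact_force: [0.5, 0.5, -1.0]
opening: 0.255
grasp_force: 35.8
turn total [ 0.0096 -0.0009  0.0016] rows>= 1.0 | then shift [18.4   7.44  0.17] | shift first [18.36  7.52  0.45] F [ 0.5  0.5 -1. ] t 4.07
```

```bash
python3 -m inch '[[0.009,0,0.001,0,0,-0.9,1],[0,0,0,0.3,0.1,-0.9,1],[0,0,0,0.9,0.3,-0.8,1],[0,0,0,0.9,0.4,0,1],[0,0,0,0.9,0.4,0,1],[0,0,0,0.9,0.4,0,1],[0,0,0,0.9,0.4,0,1],[0,0,0,0.9,0.4,0,1]]'
python3 -m inch '[[0,0,0,0.9,0.4,0,1],[0,0,0,0.9,0.4,0,1],[0,0,0,0.9,0.4,0,1],[0,0,0,0.9,0.4,0,1],[0,0,0,0.9,0.4,0,1],[0,0,0,0.9,0.4,0,1],[0,0,0,0.9,0.4,0,1],[0,0,0,0.9,0.4,0,1]]'
python3 -m inch '[[0,0,0,0.9,0.4,0,1],[0,0,0,0.9,0.3,0,1],[0,0,0,0.9,0.3,0,1],[0,0,0,0.9,0.3,0,1],[0,0,0,0.8,0.1,0.5,1],[0,0,0,0,0,0.7,1],[0,0,0,0,0,0.7,1],[0,0,0,0,0,0,1]]'
python3 - <<'E'
from p import *
plaque(RY,0,WIDE,190)
snap('wrist','w2'); snap('scene','s2'); snap('top','t2')
E
```

```text
clock: 4.73
eef_pos: [478.3, -197.6, 269.1]
tcp_rot: [3.135, -0.007, 1.554]
contact_force: [0.5, 0.3, -1.6]
opening: 0.251
grasp_force: 35.8
clock: 5.4
eef_pos: [561.5, -19.3, 270.3]
tcp_rot: [3.136, -0.008, 1.554]
contact_force: [0.2, -0.2, -1.0]
opening: 0.249
grasp_force: 35.8
clock: 6.07
eef_pos: [596.4, 89.1, 220.3]
tcp_rot: [-3.141, -0.007, 1.555]
contact_force: [-1.2, -1.9, -1.4]
opening: 0.253
grasp_force: 35.6
turn total [-0.     -0.0022  0.0012] rows>= 1.0 | then shift [1.07 0.7  0.81] | shift first [1.07 0.7  0.82] F [-1.2 -1.9 -1.4] t 6.07
```

View pics/w2.png

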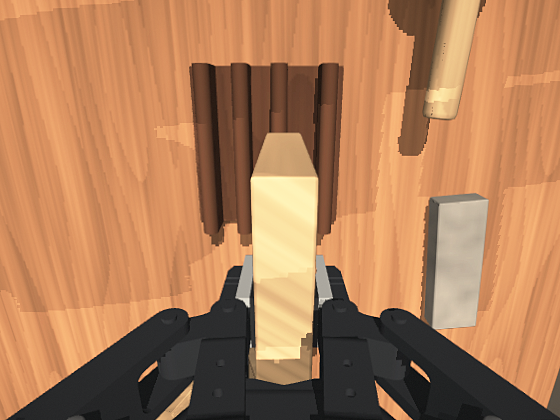

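Wrist view: the plaque's top edge is at columns 250–318 and the rack's rails are at columns 203, 241, 280 and 328. The wide slot is the right-hand gap. I'll measure plaque and rails in this same view to get the offset.

```bash
cat > rk.py <<'E'
from p import *
from m import rect
def rack(tag,zmin=38):
    C=cloud(load(tag)); D=np.abs(C[...,:2]-[582,116]); M=(D[...,0]<80)&(D[...,1]<90)&(C[...,2]>zmin)&(C[...,2]<52)
    n,l,st,ce=cv2.connectedComponentsWithStats(M.astype(np.uint8))
    for i in range(1,n):
        if st[i,4]>100:
            Q=C[l==i]; a=np.polyfit(Q[:,1],Q[:,0],1); print(' rail n',len(Q),'x at y=116: %.1f'%np.polyval(a,116),'slope %.3f'%a[0],'y',np.round(np.percentile(Q[:,1],[1,99]),1), 'zmax %.1f'%np.percentile(Q[:,2],98))
E
cat > pl.py <<'E'
from p import *
def held(tag,x0,z=(95,240)): # plaque points near the tool in tool frame, upright
    s=r.sense(); C=cloud(load(tag)).reshape(-1,3); A=R.from_euler('xyz',s['tcp_rot']).as_matrix(); L=(C-s['eef_pos'])@A
    q=L[(abs(L[:,1])<x0)&(abs(L[:,0])<65)&(L[:,2]>-40)&(L[:,2]<-8)]; print(' top face in tool x,y,z',len(q),np.round(np.percentile(q,[1,50,99],axis=0),1).tolist())
    q=L[(abs(L[:,1])<x0+8)&(L[:,0]>20)&(L[:,0]<65)&(L[:,2]>-5)&(L[:,2]<115)]; print(' side in tool',len(q),np.round(np.percentile(q,[1,50,99],axis=0),1).tolist())
E
python3 - <<'E'
from m import *
E
python3 - 2>&1 <<'E' | grep '^ ' | grep -v -e '  face' -e '  along'
from rk import *; from pl import *
rack('w2'); held('w2',14)
print(' ');rack('t2');print(' ');rack('s2')
E
```

```text
top0 bench z 0.7938947605272233
[[ 509. -168.]
 [ 498. -359.]
 [ 580.  115.]
 [ 506.  344.]
 [ 682. -189.]
 [ 578.  337.]
 [ 461.  344.]]
thin 550 (array([ 485.3, -159.9]), array([43.6, 89.3]), -1.346) zmax 142.72461702121458
  face n 924 654 [0.847 0.183 0.499] c [ 503.3 -155.9   92.1] yaw 0.213
  along width [-44.1  43.8] up [-59.2  59.5] y [-0.211  0.977  0.   ] z [-0.487 -0.105  0.867]
thick 746 (array([ 477.8, -335.4]), array([101.1,  50.9]), 1.57) zmax 136.15730245524492
  face n 1152 670 [0.863 0.008 0.505] c [ 493.7 -332.2   92.9] yaw 0.009
  along width [-51.1  46.8] up [-58.4  50.9] y [-0.009  1.     0.   ] z [-0.505 -0.005  0.863]
rack 1457 (array([580.6, 117.4]), array([152.7, 122.2]), 1.556) zmax 48.94437387827329
tray 962 (array([508.9, 381.4]), array([128. , 232.1]), -0.025) zmax 30.941383448081037
gouge 496 (array([ 688.4, -177.6]), array([177.5, 201.9]), -0.682) zmax 30.751181562029092
scene0 bench z 0.12121719895185379
thin 494 (array([ 486.4, -161.5]), array([43.4, 92.8]), -1.339) zmax 139.69015958091057
  face n 987 600 [0.846 0.182 0.501] c [ 505.8 -158.7   88.9]
[... 608 characters left out ...]
33.68254425166096
 [ 498. -359.]
 [ 580.  115.]
 [ 506.  344.]
 [ 682. -189.]
 [ 578.  337.]
 [ 461.  344.]]
 rail n 2663 x at y=116: 528.7 slope 0.022 y [ 45.4 192.4] zmax 45.0
 rail n 2640 x at y=116: 560.0 slope 0.018 y [ 44.8 191.8] zmax 45.1
 rail n 1134 x at y=116: 592.8 slope 0.014 y [137.  192.7] zmax 45.2
 rail n 2642 x at y=116: 634.2 slope 0.016 y [ 43.5 190.7] zmax 45.1
 top face in tool x,y,z 14118 [[-26.3, -13.5, -37.5], [17.4, -1.6, -10.3], [55.4, 13.1, -8.7]]
 side in tool 1935 [[55.2, -13.2, -4.5], [55.6, -2.9, 25.4], [55.9, 7.5, 102.1]]
 
 
 rail n 142 x at y=116: 595.5 slope 0.020 y [ 39.6 187.9] zmax 47.5
 rail n 146 x at y=116: 637.3 slope 0.022 y [ 39.3 188. ] zmax 47.1
```

```bash
sed -i 's/^for t in/if __name__=="__main__":\n  for t in/; ' m.py; python3 - <<'E'
import re
s=open('m.py').read().split('\n'); i=[k for k,l in enumerate(s) if l.startswith('  for t in')][0]
open('m.py','w').write('\n'.join(s[:i+1]+['  '+l for l in s[i+1:]]))
E
cat >> pl.py <<'E'
def slices(tag,y0=25,xr=(20,65)):
    s=r.sense(); C=cloud(load(tag)).reshape(-1,3); A=R.from_euler('xyz',s['tcp_rot']).as_matrix(); L=(C-s['eef_pos'])@A
    for z in range(-35,115,12):
        q=L[(abs(L[:,1])<y0)&(L[:,0]>xr[0])&(L[:,0]<xr[1])&(abs(L[:,2]-z)<6)]
        if len(q)>20: print(z,len(q),'y',np.round(np.percentile(q[:,1],[1,99]),1),'x',np.round(np.percentile(q[:,0],[1,99]),1),'zmax',q[:,2].max().round(1))
E
python3 - <<'E'
from pl import *
slices('w2'); plaque(RY,0,[613.5,114,10],190)
E
```

```text
-11 6752 y [-13.2   8.1] x [20.5 55.8] zmax -5.0
1 456 y [-13.1   7.7] x [55.2 56. ] zmax 7.0
13 355 y [-12.9   7.6] x [55.3 56. ] zmax 19.0
25 273 y [-13.    7.6] x [55.3 56. ] zmax 30.9
37 225 y [-13.3   7.4] x [55.2 55.9] zmax 43.0
49 175 y [-13.4   7.2] x [55.3 55.9] zmax 54.9
61 134 y [-13.4   7.3] x [55.2 55.8] zmax 66.9
73 117 y [-13.5   6.8] x [55.2 55.8] zmax 79.0
85 100 y [-13.7   7. ] x [55.2 55.8] zmax 89.5
97 89 y [-13.4   6.8] x [55.3 55.7] zmax 102.9
turn total [ 0.0017 -0.0021  0.0007] rows>= 1.0 | then shift [1.02 0.56 0.98] | shift first [1.01 0.56 0.99] F [ 0.5 -0.2 -1.2] t 6.22
```

```bash
python3 -m inch '[[0.002,-0.002,0.001,0.5,0.33,0,1],[0,0,0,0.5,0.33,0.3,1],[0,0,0,0,0,0.7,1],[0,0,0,0,0,0.7,1],[0,0,0,0,0,0.5,1],[0,0,0,0,0,0,1],[0,0,0,0,0,0,1]]'
python3 - <<'E'
from pl import *; from rk import rack
f=snap('wrist','w3'); s=r.sense(); print(s['eef_pos'],s['tcp_rot'])
rack('w3'); slices('w3'); plaque(-.018,0,[616,114,10],100)
E
```

```text
clock: 6.8
eef_pos: [615.9, 113.9, 168.7]
tcp_rot: [-3.139, 0.001, 1.55]
contact_force: [-0.1, -0.4, -1.8]
opening: 0.253
grasp_force: 35.6
[616.44006419 113.93899788 169.50502456] [-3.14051212e+00  4.10634830e-04  1.54964923e+00]
 rail n 3481 x at y=116: 529.4 slope 0.015 y [ 46.  192.4] zmax 44.9
 rail n 3423 x at y=116: 560.5 slope 0.020 y [ 45.7 192. ] zmax 45.0
 rail n 1844 x at y=116: 589.5 slope 0.075 y [ 74.  192.1] zmax 45.1
 rail n 1208 x at y=116: 639.6 slope -0.066 y [137.3 191.8] zmax 45.1
-11 6854 y [-11.1  10.2] x [20.5 55.6] zmax -5.0
1 435 y [-10.9   9.8] x [55.  55.7] zmax 7.0
13 320 y [-10.8   9.8] x [55.  55.7] zmax 19.0
25 261 y [-10.9   9.7] x [55.1 55.7] zmax 30.9
37 203 y [-11.    9.7] x [55.  55.6] zmax 42.8
49 168 y [-10.8   9.6] x [55.  55.6] zmax 55.0
61 125 y [-11.    9.6] x [55.  55.6] zmax 67.0
73 112 y [-10.9   9.5] x [55.  55.6] zmax 77.7
85 105 y [-11.2   9.1] x [54.9 55.5] zmax 90.2
97 67 y [-11.    9.4] x [54.9 55.5] zmax 99.9
turn total [-0.0003  0.0001 -0.001 ] rows>= 1.0 | then shift [ 0.   -0.02  2.38] | shift first [ 0.   -0.02  2.38] F [-0.5  0.5 -1.2] t 6.85
```

```bash
python3 -m inch '[[0,0,0,0,-0.04,0.4,1],[0,0,0,0,0,0.5,1],[0,0,0,0,0,0.5,1],[0,0,0,0,0,0.4,1],[0,0,0,0,0,0.3,1],[0,0,0,0,0,0,1]]'
python3 -m inch '[[0,0,0,0,0,0.08,1],[0,0,0,0,0,0,1]]'
```

```text
clock: 7.35
eef_pos: [613.5, 113.6, 114.0]
tcp_rot: [-3.136, 0.001, 1.55]
contact_force: [-0.3, 0.3, -1.6]
opening: 0.257
grasp_force: 35.8
clock: 7.52
eef_pos: [615.0, 113.9, 114.3]
tcp_rot: [-3.14, 0.001, 1.55]
contact_force: [-0.1, 0.6, -1.3]
opening: 0.254
grasp_force: 35.7
```

```bash
python3 -m inch '[[0,0,0,0,0,0.05,1],[0,0,0,0,0,0,1]]' | grep -e eef -e contact
python3 -m inch '[[0,0,0,0,0,0.05,1],[0,0,0,0,0,0,1]]'| grep -e eef -e contact
python3 - <<'E'
from pl import *
snap('wrist','w4'); slices('w4')
E
```

```text
eef_pos: [615.2, 113.9, 113.6]
contact_force: [0.5, -0.1, -1.0]
eef_pos: [615.0, 113.9, 112.1]
contact_force: [-0.5, -0.3, -1.3]
-11 6916 y [-10.6  10.8] x [20.4 55.6] zmax -5.0
1 424 y [-10.2  10.4] x [55.1 55.8] zmax 7.0
13 322 y [-10.3  10.3] x [55.1 55.7] zmax 19.0
25 252 y [-10.3  10.4] x [55.1 55.7] zmax 30.9
37 192 y [-10.4  10.4] x [55.  55.7] zmax 42.9
49 163 y [-10.4  10.2] x [55.  55.6] zmax 54.8
61 195 y [-24.2  21.9] x [23.3 63.4] zmax 67.0
73 2590 y [-24.8  24.7] x [20.7 64.8] zmax 79.0
85 184 y [-15.5  12.6] x [43.2 64.4] zmax 91.0
97 578 y [-15.5  12.6] x [45.8 64.8] zmax 103.0
109 360 y [-15.2  12.6] x [46.7 64.8] zmax 104.7
```

```bash
for i in 1; do python3 -m inch '[[0,0,0,0,-0.06,0.04,1],[0,0,0,0,0,0,1]]' | grep -e eef -e contact
python3 -m inch '[[0,0,0,0,0,0.04,1],[0,0,0,0,0,0,1]]'| grep -e eef -e contact; python3 -m inch '[[0,0,0,0,0,0.04,1],[0,0,0,0,0,0,1]]'| grep -e eef -e contact; done
```

```text
eef_pos: [613.0, 113.8, 110.9]
contact_force: [0.3, 0.0, -1.8]
eef_pos: [613.3, 113.8, 109.8]
contact_force: [-0.9, 0.1, -1.2]
eef_pos: [613.5, 113.8, 109.6]
contact_force: [-2.5, -1.8, 5.3]
```

```bash
python3 -m inch '[[0,0,0,0,0,0,0.5],[0,0,0,0,0,0,0.4],[0,0,0,0,0,0,0.4],[0,0,0,0,0,-0.2,0.4],[0,0,0,0,0,-0.7,0.4],[0,0,0,0,0,-0.9,0.4],[0,0,0,0,0,-0.9,0.3],[0,0,0,0,0,-0.9,0]]'
python3 - <<'E'
from p import *; snap('wrist','w5'); C=cloud(load('w5'))
D=np.abs(C[...,:2]-[614,117]); M=(D[...,0]<30)&(D[...,1]<70)&(C[...,2]>115)&(C[...,2]<135); Q=C[M]; print(len(Q),np.percentile(Q,[1,50,99],axis=0).round(1).tolist())
plaque(*THIN,190)
E
```

```text
clock: 9.07
eef_pos: [613.4, 113.9, 200.1]
tcp_rot: [-3.14, 0.001, 1.55]
contact_force: [1.1, 0.9, 0.4]
opening: 0.821
grasp_force: 0.0
5507 [[602.3, 71.7, 120.7], [613.2, 126.1, 124.1], [624.2, 169.0, 125.5]]
turn total [-0.1645  0.0195 -0.0728] rows>= 5.0 | then shift [-9.66 -8.29 -4.17] | shift first [-11.54  -6.78   0.5 ] F [1.2 0.4 3.7] t 9.12
```

```bash
python3 -m inch '[[0,0,0,-0.89,-0.52,-0.3,0],[0,0,0,-0.89,-0.52,-0.3,0],[0,0,0,-0.89,-0.52,0,0],[0,0,0,-0.89,-0.52,0,0],[0,0,0,-0.89,-0.52,0,0],[0,0,0,-0.89,-0.52,0,0],[0,0,0,-0.89,-0.52,0,0],[0,0,0,-0.89,-0.52,0,0]]' >/dev/null
python3 -m inch '[[0,0,0,-0.89,-0.52,0,0],[0,0,0,-0.89,-0.52,0,0],[0,0,0,-0.89,-0.52,0,0],[0,0,0,-0.89,-0.52,0,0],[-0.0275,0.0033,-0.0122,-0.5,-0.3,0,0],[-0.0275,0.0033,-0.0122,0,0,0,0],[-0.0275,0.0033,-0.0122,0,0,0,0],[-0.0275,0.0033,-0.0122,0,0,0,0]]'>/dev/null
python3 -m inch '[[-0.0275,0.0033,-0.0122,0,0,0,0],[-0.0275,0.0033,-0.0122,0,0,0,0],[0,0,0,0,0,0,0],[0,0,0,0,0,0,0]]'
python3 -c "
from p import *
plaque(*THIN,185)"
```

```text
clock: 10.78
eef_pos: [443.5, -161.3, 214.0]
tcp_rot: [2.662, -0.01, 1.767]
contact_force: [-1.1, -0.5, 0.3]
opening: 1.001
grasp_force: 0.0
turn total [-0.014  -0.0004 -0.0062] rows>= 1.0 | then shift [-0.34 -0.63  0.88] | shift first [-0.35 -0.58  0.9 ] F [-1.1 -0.5  0.3] t 10.78
```

```bash
python3 -m inch '[[-0.014,0,-0.006,0,0,0,0],[0,0,0,-0.34,-0.63,0.45,0],[0,0,0,0,0,0.4,0],[0,0,0,0,0,0,0],[0,0,0,0,0,0,0],[0,0,0,0,0,0,0]]'
python3 - <<'E'
from p import *
f=snap('wrist','w6'); P=cloud(f).reshape(-1,3); s=r.sense(); plaque(*THIN,185)
A=R.from_euler('xyz',s['tcp_rot']).as_matrix(); L=(P-s['eef_pos'])@A
for z in range(40,140,10):
    q=L[(abs(L[:,2]-z)<5)&(abs(L[:,1])<30)&(abs(L[:,0])<60)]
    if len(q)>20: print(z,len(q),'y',np.percentile(q[:,1],[1,50,99]).round(1),'x',np.percentile(q[:,0],[1,50,99]).round(1))
E
```

```text
clock: 11.28
eef_pos: [443.8, -169.7, 188.4]
tcp_rot: [2.617, -0.0, 1.788]
contact_force: [-1.0, 0.2, -0.9]
opening: 0.999
grasp_force: 0.0
turn total [ 0.0006 -0.0007  0.0013] rows>= 1.0 | then shift [-0.01 -0.06  0.02] | shift first [-0.01 -0.06  0.02] F [-0.3 -0.2  0.6] t 11.33
60 1782 y [-8.  -2.4  3.8] x [-23.8   6.4  27.6]
70 549 y [-7.6 -1.8  3.9] x [-33.9  31.8  38.2]
80 264 y [-7.9 -1.9  4. ] x [10.5 40.5 43.4]
90 213 y [-7.5  1.7  5.8] x [-12.2  43.7  45.9]
100 83 y [-7.7 -0.7  6.8] x [ 2.6 46.1 46.6]
110 47 y [-7.5 -0.1  6.9] x [ 2.3 46.2 46.6]
120 1108 y [-18.  -14.1  -0.1] x [-37.    9.1  46.4]
130 306 y [-28.5 -26.1   2.8] x [-22.2   8.5  46.4]
```

View pics/w6.png

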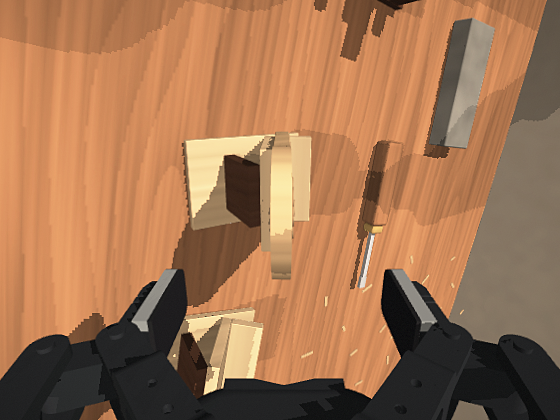

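Wrist view: the thin arch's edge is the strip at columns 271–292, rows 132–278, about 2 mm to the -y side of the pad centre. I'll correct for that and grip.

```bash
python3 -m inch '[[0,0,0,0.04,-0.08,0.7,0],[0,0,0,0,0,0.75,0],[0,0,0,0,0,0.75,0],[0,0,0,0,0,0.7,0],[0,0,0,0,0,0.6,0],[0,0,0,0,0,0,0.8],[0,0,0,0,0,0,1],[0,0,0,0,0,0,1]]' 30
python3 -m inch '[[0,0,0,0,0,0,1],[0,0,0,0,0,0,1],[0,0,0,0,0,0,1],[0,0,0,0,0,0,1],[0,0,0,0,0,0,1]]'
python3 -c "
from p import *
plaque(*THIN,96)"
```

```text
clock: 12.0
eef_pos: [484.3, -159.7, 111.9]
tcp_rot: [2.616, 0.0, 1.788]
contact_force: [-0.6, -0.2, 0.5]
opening: 0.606
grasp_force: 0.0
clock: 12.42
eef_pos: [484.6, -160.0, 112.1]
tcp_rot: [2.614, 0.001, 1.787]
contact_force: [-2.8, 0.6, 9.8]
opening: 0.138
grasp_force: 32.4
turn total [ 0.0011 -0.0004  0.0011] rows>= 1.0 | then shift [-0.04  0.01  0.1 ] | shift first [-0.04  0.01  0.1 ] F [-2.8  0.6  9.8] t 12.42
```

```bash
python3 -m inch '[[0,0,0,0,0,-0.5,1],[0,0,0,0,0,-0.9,1],[0,0,0,0,0,-0.9,1],[0,0,0,0,0,-0.9,1],[0,0,0,0,0,-0.9,1],[0.033,0,0,0,0,0,1],[0.033,0,0,0,0,0,1],[0.033,0,0,0,0,0,1]]' >/dev/null
python3 -m inch '[[0.034,0,0,0,0,0,1],[0.033,0,0.0,0,0,0,1],[0,0,0,0,0,0,1],[0,0,0,0,0,0,1]]'
python3 -c "
from p import *
plaque(-.018,0,[544.5,116,10],98.5+60)"
```

```text
clock: 13.42
eef_pos: [434.7, -168.2, 199.0]
tcp_rot: [3.081, -0.007, 1.795]
contact_force: [1.0, 0.5, -0.3]
opening: 0.138
grasp_force: 31.2
turn total [ 0.019  -0.0046  0.0769] rows>= 3.0 | then shift [11.44  4.19  1.22] | shift first [10.1   6.72  1.7 ] F [ 1.   0.5 -0.3] t 13.42
```

```bash
python3 -m inch '[[0.0063,-0.0015,0.0257,0,0,0,1],[0.0063,-0.0015,0.0257,0,0,0,1],[0.0063,-0.0015,0.0257,0,0,0,1],[0,0,0,0.8,0.3,0,1],[0,0,0,0.95,0.35,0,1],[0,0,0,0.95,0.35,0,1],[0,0,0,0.95,0.35,0,1],[0,0,0,0.95,0.35,0,1]]' >/dev/null
python3 -m inch '[[0,0,0,0.95,0.35,0,1],[0,0,0,0.95,0.35,0,1],[0,0,0,0.95,0.35,0,1],[0,0,0,0.95,0.35,0,1],[0,0,0,0.95,0.35,0,1],[0,0,0,0.9,0.35,0,1],[0,0,0,0,0,0.6,1],[0,0,0,0,0,0.3,1]]' >/dev/null
python3 -m inch '[[0,0,0,0.2,0,0,1],[0,0,0,0,0,0,1],[0,0,0,0,0,0,1]]'
python3 - <<'E'
from pl import *; from rk import rack
snap('wrist','w7'); plaque(-.018,0,[544.5,116,10],98.5+60); rack('w7'); slices('w7',14,(5,65))
E
```

```text
clock: 15.0
eef_pos: [534.0, 89.8, 176.6]
tcp_rot: [-3.14, -0.0, 1.549]
contact_force: [-0.3, 0.2, -0.4]
opening: 0.133
grasp_force: 31.1
turn total [-0.0004 -0.     -0.0012] rows>= 1.0 | then shift [1.05 0.39 0.33] | shift first [1.06 0.39 0.33] F [ 0.2 -0.9 -0.6] t 15.05
 rail n 3610 x at y=116: 591.7 slope 0.019 y [ 44.8 191.3] zmax 45.1
 rail n 678 x at y=116: 634.1 slope 0.003 y [169.1 191.7] zmax 45.2
 rail n 2030 x at y=116: 525.3 slope 0.061 y [ 98.7 192.9] zmax 45.1
 rail n 3606 x at y=116: 559.2 slope 0.019 y [ 44.6 191.7] zmax 45.1
 rail n 673 x at y=116: 602.4 slope 0.022 y [ 71.4 168.9] zmax 51.8
-35 1401 y [-13.7  13.7] x [ 5.1 16. ] zmax -29.0
-23 3878 y [-13.5  13.4] x [ 6.7 32.7] zmax -17.0
-11 1932 y [-12.7  12.9] x [ 6.6 41.3] zmax -5.0
1 1091 y [-13.7  13.7] x [ 7.1 45.1] zmax 7.0
13 618 y [-13.7  13.7] x [ 6.8 45.9] zmax 19.0
25 195 y [-10.9  11.2] x [10.6 45.9] zmax 30.8
37 144 y [-5.7  5.8] x [44.8 45.9] zmax 43.0
49 122 y [-5.8  5.9] x [44.8 45.8] zmax 54.7
61 100 y [-5.8  5.8] x [44.7 45.9] zmax 67.0
73 78 y [-5.7  5.8] x [44.7 45.8] zmax 78.9
85 73 y [-5.4  5.9] x [45.1 45.7] zmax 90.7
97 39 y [-5.7  6. ] x [44.7 45.7] zmax 99.1
```

```bash
python3 -m inch '[[0,0,0,0.53,0.17,0,1],[0,0,0,0.53,0.17,0.3,1],[0,0,0,0,0,0.1,1],[0,0,0,0,0,0,1],[0,0,0,0,0,0,1],[0,0,0,0,0,0,1]]'
python3 - <<'E'
from pl import *; from rk import rack
snap('wrist','w8'); rack('w8',42); s=r.sense(); print(s['eef_pos'],s['tcp_rot'])
A=R.from_euler('xyz',s['tcp_rot']).as_matrix(); L=(cloud(load('w8')).reshape(-1,3)-s['eef_pos'])@A
q=L[(abs(L[:,1])<30)&(L[:,0]>48)&(L[:,0]<75)&(L[:,2]>s['eef_pos'][2]-46)&(L[:,2]<s['eef_pos'][2]-30)]
print(np.histogram(q[:,1],bins=np.arange(-30,31,2)))
q=L[(abs(L[:,1])<30)&(L[:,0]>48)&(L[:,0]<75)&(L[:,2]>s['eef_pos'][2]-14)]
print('floor y',np.percentile(q[:,1],[1,50,99]),len(q))
slices('w8',10,(30,65))
E
```

```text
clock: 15.55
eef_pos: [543.2, 116.7, 166.2]
tcp_rot: [-3.139, 0.001, 1.55]
contact_force: [0.3, 0.6, 0.0]
opening: 0.137
grasp_force: 31.1
 rail n 1868 x at y=116: 526.7 slope 0.036 y [ 77.8 192.8] zmax 45.2
 rail n 1962 x at y=116: 560.1 slope 0.004 y [ 77.  192.2] zmax 45.2
 rail n 2535 x at y=116: 592.3 slope 0.017 y [ 45.2 191.5] zmax 45.1
 rail n 572 x at y=116: 635.5 slope -0.003 y [164.5 191.6] zmax 45.3
 rail n 489 x at y=116: 602.9 slope 0.074 y [ 72.7 169.4] zmax 51.8
[543.28222174 116.62134216 166.30309985] [-3.13969537e+00  6.29905137e-04  1.54988258e+00]
(array([  0,   0,   0,  24, 101, 111, 118, 116, 123, 120,  79,   0,   0,
         0,   0,   0,   0,   0,   0,  56, 124, 118, 115, 118, 110, 104,
        59,   0,   0,   0]), array([-30, -28, -26, -24, -22, -20, -18, -16, -14, -12, -10,  -8,  -6,
        -4,  -2,   0,   2,   4,   6,   8,  10,  12,  14,  16,  18,  20,
        22,  24,  26,  28,  30]))
floor y [-29.75648665   0.2772282   29.75467932] 1189
-23 413 y [-5.8  5.6] x [30. 34.] zmax -17.0
-11 1261 y [-5.9  5.8] x [32.2 41.4] zmax -5.0
1 658 y [-5.9  5.8] x [40.7 45.2] zmax 7.0
13 285 y [-5.8  5.9] x [44.8 46. ] zmax 18.9
25 188 y [-5.6  5.9] x [45.1 46.1] zmax 30.9
37 143 y [-5.5  5.9] x [45.2 46. ] zmax 42.9
49 121 y [-5.6  6.1] x [44.8 46. ] zmax 54.8
61 97 y [-5.6  6. ] x [45.1 45.9] zmax 67.0
73 77 y [-5.5  6.1] x [44.7 45.9] zmax 78.4
85 74 y [-5.2  6.1] x [45.1 45.9] zmax 90.4
97 41 y [-5.4  6.2] x [44.6 45.9] zmax 98.9
```

```bash
python3 -m inch '[[0,0,0,0,0,0.4,1],[0,0,0,0,0,0.5,1],[0,0,0,0,0,0.5,1],[0,0,0,0,0,0.5,1],[0,0,0,0,0,0.25,1],[0,0,0,0,0,0,1],[0,0,0,0,0,0,1]]'| grep -e eef -e contact
python3 -m inch '[[0,0,0,0,0,0.04,1],[0,0,0,0,0,0,1]]'| grep -e eef -e contact
python3 -m inch '[[0,0,0,0,0,0.04,1],[0,0,0,0,0,0,1]]'| grep -e eef -e contact
```

```text
eef_pos: [543.1, 116.5, 112.3]
contact_force: [-0.3, 0.5, -0.1]
eef_pos: [543.8, 116.7, 112.1]
contact_force: [0.2, 1.1, 0.2]
eef_pos: [543.5, 116.7, 110.9]
contact_force: [-0.8, 0.3, -0.8]
```

```bash
python3 -m inch '[[0,0,0,0,0,0.05,1],[0,0,0,0,0,0,1]]'| grep -e eef -e contact
python3 -m inch '[[0,0,0,0,0,0.04,1],[0,0,0,0,0,0,1]]'| grep -e eef -e contact
python3 -m inch '[[0,0,0,0,0,0.03,1],[0,0,0,0,0,0,1]]'| grep -e eef -e contact
```

```text
eef_pos: [543.3, 116.7, 109.3]
contact_force: [-0.4, -0.2, -1.0]
eef_pos: [543.5, 116.7, 108.5]
contact_force: [0.6, -1.4, 2.1]
eef_pos: [543.8, 116.6, 108.4]
contact_force: [-2.0, -2.1, 9.2]
```

```bash
python3 -m inch '[[0,0,0,0,0,0,0.7],[0,0,0,0,0,0,0.5],[0,0,0,0,0,0,0.5],[0,0,0,0,0,-0.2,0.5],[0,0,0,0,0,-0.7,0.5],[0,0,0,0,0,-0.9,0.5],[0,0,0,0,0,-0.9,0.5],[0,0,0,0,0,-0.9,0.5]]'
cat >> p.py <<'E'
def down(yaw): return np.array([[np.cos(yaw),np.sin(yaw),0],[np.sin(yaw),-np.cos(yaw),0],[0,0,-1.]])
E
python3 - <<'E'
from p import *
snap('wrist','w9'); C=cloud(load('w9'))
for c in(614,543):
    D=np.abs(C[...,:2]-[c,117]); M=(D[...,0]<30)&(D[...,1]<70)&(C[...,2]>115)&(C[...,2]<150); Q=C[M]; print(len(Q),np.percentile(Q,[1,50,99],axis=0).round(1).tolist())
go([681.5,-171.3,200],down(1.627))
E
```

```text
clock: 17.68
eef_pos: [543.2, 116.7, 198.7]
tcp_rot: [-3.139, 0.001, 1.55]
contact_force: [0.5, 0.1, 0.3]
opening: 0.5
grasp_force: 0.0
5957 [[601.8, 71.5, 115.9], [611.9, 126.0, 124.0], [623.9, 169.2, 125.5]]
2394 [[537.9, 83.2, 116.1], [544.1, 128.6, 135.2], [550.2, 156.3, 139.8]]
turn total [ 0.0012 -0.0002 -0.0246] rows>= 1.0 | then shift [-11.83   4.78   0.13] | shift first [-11.42   5.68   0.14] F [2.3 0.3 3.2] t 17.73
```

Both plaques stand upright in their slots (tops at z 125 and 140). Next is the gouge.

```bash
python3 -m inch '[[0,0,-0.012,-0.88,0.4,-0.3,0.5],[0,0,-0.012,-0.88,0.4,0,0.4],[0,0,0,-0.88,0.4,0,0.4],[0,0,0,-0.88,0.4,0,0.4],[0,0,0,-0.88,0.4,0,0.4],[0,0,0,-0.88,0.4,0,0.4],[0,0,0,-0.88,0.4,0,0.4],[0,0,0,-0.88,0.4,0,0.4]]' >/dev/null
python3 -m inch '[[0,0,0,-0.88,0.4,0,0.4],[0,0,0,-0.88,0.4,0,0.4],[0,0,0,-0.88,0.4,0,0.4],[0,0,0,-0.88,0.4,0,0.4],[0,0,0,-0.88,0.2,0.5,0.4],[0,0,0,0,0,0.8,0.4],[0,0,0,0,0,0,0.4],[0,0,0,0,0,0,0.4]]'
cat > g.py <<'E'
from p import *
from m import rect
def gouge(tag,c,h=(60,125)):
    s=r.sense(); C=cloud(load(tag)); D=np.abs(C[...,:2]-c); M=(D[...,0]<h[0])&(D[...,1]<h[1])&(C[...,2]>6)&(C[...,2]<34)
    n,l,st,ce=cv2.connectedComponentsWithStats(M.astype(np.uint8))
    for i in range(1,n):
        if st[i,4]>150: Q=C[l==i]; print(len(Q),rect(Q),'z',np.percentile(Q[:,2],[50,98]).round(1)); H=Q[Q[:,2]>19]; print('  handle',rect(H))
E
python3 - <<'E'
from g import *
snap('wrist','w10'); gouge('w10',[682,-187]); go([681.5,-171.3,100],down(1.627))
E
```

```text
clock: 19.07
eef_pos: [680.3, -163.0, 171.3]
tcp_rot: [-3.137, -0.001, 1.625]
contact_force: [1.1, 0.6, 0.8]
opening: 0.597
grasp_force: 0.0
4286 (array([ 682.1, -185.5]), array([ 23.6, 185.2]), -1.504) z [22.5 24.3]
  handle (array([ 679.6, -147.5]), array([ 23.5, 108.9]), -1.503)
turn total [-0.0009 -0.     -0.0005] rows>= 1.0 | then shift [-0.34  0.    2.9 ] | shift first [-0.34  0.01  2.9 ] F [0.7 0.5 0. ] t 19.12
```

View pics/w10.png

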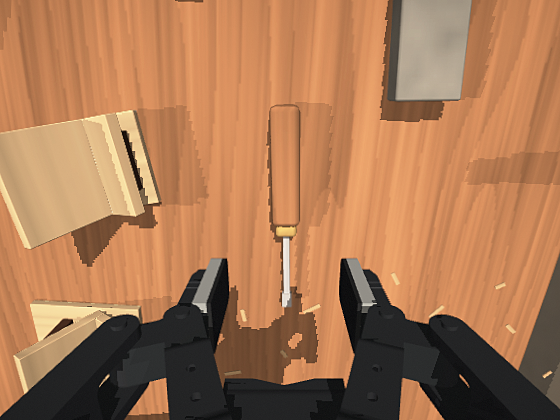

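Wrist view: the gouge is at column 285, with the handle at rows 105–228 and the blade tip at row 305. It is aligned with the gripper, which sits over the balance point. I'll grip high on the handle so the tips clear the tray's rims later.

```bash
python3 -m inch '[[0,0,-0.0035,0,0,0.9,0.4],[0,0,0,0,0,0.9,0.4],[0,0,0,0,0,0.9,0.4],[0,0,0,0,0,0.9,0.4],[0,0,0,0,0,0.9,0.4],[0,0,0,0,0,0.7,0.4],[0,0,0,0,0,0.35,0.4],[0,0,0,0,0,0,0.4]]'
python3 -m inch '[[0,0,0,0,0,0,0.4],[0,0,0,0,0,0,0.4]]' 
python3 - <<'E'
from g import *
snap('wrist','w11'); go([680.6,-163.1,31],down(1.638))
E
```

```text
clock: 19.78
eef_pos: [680.3, -162.4, 32.7]
tcp_rot: [-3.138, -0.0, 1.637]
contact_force: [-0.5, 0.1, 0.2]
opening: 0.597
grasp_force: 0.0
clock: 19.95
eef_pos: [682.2, -163.3, 35.6]
tcp_rot: [3.141, 0.001, 1.637]
contact_force: [-0.3, -0.8, -0.3]
opening: 0.604
grasp_force: 0.0
turn total [ 0.0003  0.0004 -0.0005] rows>= 1.0 | then shift [ 0.02 -0.07  0.19] | shift first [ 0.02 -0.07  0.19] F [-0.4  0.2  0.1] t 20.0
```

View pics/w11.png

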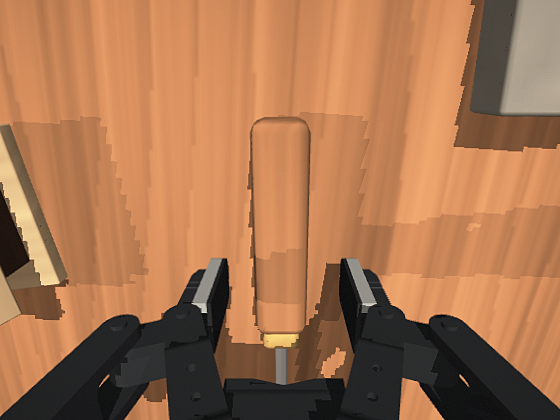

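The handle (columns 250–310) lies centred between the pads, and I am still about 4 mm high. I'll lower to 31 and close.

```bash
python3 -m inch '[[0,0,0,0,-0.05,0.18,0.4],[0,0,0,0,0,0,0.4],[0,0,0,0,0,0,1],[0,0,0,0,0,0,1],[0,0,0,0,0,0,1],[0,0,0,0,0,0,1],[0,0,0,0,0,0,1],[0,0,0,0,0,0,1]]' 35
python3 -m inch '[[0,0,0,0,0,-0.3,1],[0,0,0,0,0,-0.7,1],[0,0,0,0,0,-0.9,1],[0,0,0,0,0,-0.9,1],[0,0,0,0,0,0,1],[0,0,0,0,0,0,1]]'
python3 - <<'E'
from g import *
snap('scene','s12'); s=r.sense()
C=cloud(load('s12')); D=np.abs(C[...,:2]-[682,-187]); 
M=(D[...,0]<40)&(D[...,1]<115)&(C[...,2]>25)&(C[...,2]<110); Q=C[M]
for y in range(-290,-90,20):
    q=Q[abs(Q[:,1]-y)<10]; 
    if len(q)>5: print(y,len(q),np.percentile(q[:,2],[5,95]).round(1),np.median(q[:,0]).round(1))
E
```

```text
clock: 20.67
eef_pos: [680.1, -163.5, 29.6]
tcp_rot: [-3.14, 0.001, 1.636]
contact_force: [0.3, 0.5, 3.6]
opening: 0.272
grasp_force: 35.9
clock: 21.17
eef_pos: [680.7, -163.6, 100.8]
tcp_rot: [3.141, 0.001, 1.636]
contact_force: [0.2, 0.5, -1.1]
opening: 0.277
grasp_force: 35.3
-270 27 [82.1 86.8] 688.6
-250 19 [82.8 88.1] 688.6
-230 18 [81.4 87.9] 686.6
-210 44 [79.  92.8] 685.6
-190 73 [80.  96.5] 685.7
-170 129 [ 85.9 107.6] 684.6
-150 29 [ 89.6 105.5] 675.2
-110 22 [83.5 95.9] 688.7
```

```bash
python3 -m inch '[[0,0,0,0.4,-0.1,-0.9,1],[0,0,0,0.86,-0.28,-0.9,1],[0,0,0,0.86,-0.28,-0.9,1],[0,0,0,0.86,-0.28,-0.9,1],[0,0,0,0.86,-0.28,-0.9,1],[0,0,0,0.86,-0.28,-0.9,1],[0,0,0,0.86,-0.28,-0.6,1],[0,0,0,0.86,-0.28,0,1]]' | grep eef
python3 -m inch '[[0,0,0,0.86,-0.28,0,1],[0,0,0,0.86,-0.28,0,1],[0,0,0,0.86,-0.28,0,1],[0,0,0,0.86,-0.28,0,1],[0,0,0,0.86,-0.28,0,1],[0,0,0,0.86,-0.28,0,1],[0,0,0,0.86,-0.28,0,1],[0,0,0,0.86,-0.28,0,1]]' | grep eef
python3 -m inch '[[0,0,0,0.86,-0.28,0,1],[0,0,0,0.86,-0.28,0,1],[0,0,0,0.86,-0.28,0,1],[0,0,0,0.86,-0.28,0,1],[0,0,0,0.86,-0.28,0,1],[0,0,0,0.86,-0.28,0,1],[0,0,0,0.86,-0.28,0,1],[0,0,0,0.86,-0.28,0,1]]' | grep eef
python3 -m inch '[[0,0,-0.039,0,0,0,1],[0,0,-0.039,0,0,0,1],[0,0,-0.039,0,0,0,1],[0,0,-0.039,0,0,0,1],[0,0,-0.039,0,0,0,1],[0,0,-0.039,0,0,0,1],[0,0,-0.039,0,0,0,1],[0,0,-0.039,0,0,0,1]]' | grep eef
python3 -m inch '[[0,0,-0.039,0,0,0,1],[0,0,-0.039,0,0,0,1],[0,0,-0.039,0,0,0,1],[0,0,-0.039,0,0,0,1],[0,0,0,0,0,0,1],[0,0,0,0,0,0,1]]'
python3 -c "
from p import *
go([477,343.1,150],down(3.11))"
```

```text
eef_pos: [618.8, -5.6, 251.5]
eef_pos: [549.8, 162.2, 247.8]
eef_pos: [482.8, 329.9, 247.8]
eef_pos: [483.3, 329.0, 247.7]
clock: 24.38
eef_pos: [483.5, 329.1, 248.2]
tcp_rot: [-3.14, -0.003, 3.103]
contact_force: [1.1, -0.2, -0.9]
opening: 0.27
grasp_force: 35.3
turn total [-0.0006 -0.0011 -0.0024] rows>= 1.0 | then shift [0.28 0.55 3.93] | shift first [0.27 0.56 3.93] F [ 1.1 -0.2 -0.9] t 24.38
```

```bash
python3 -m inch '[[0,0,-0.002,0.28,0.55,0.9,1],[0,0,0,0,0,0.9,1],[0,0,0,0,0,0.9,1],[0,0,0,0,0,0.9,1],[0,0,0,0,0,0.9,1],[0,0,0,0,0,0,1],[0,0,0,0,0,0,1],[0,0,0,0,0,0,1]]'
python3 - <<'E'
from p import *
for n in('wrist','scene'): snap(n,n[0]+'13')
a=cv2.imread('pics/w13.png');b=cv2.imread('pics/s13.png')[60:260,230:430]
cv2.imwrite('pics/c13.png',np.hstack([cv2.resize(a,(400,300)),cv2.resize(b,(300,300))]))
go([477,343.1,60],down(3.11))
E
```

```text
clock: 25.05
eef_pos: [477.8, 343.6, 137.7]
tcp_rot: [-3.141, -0.001, 3.111]
contact_force: [-0.4, 0.1, 0.0]
opening: 0.269
grasp_force: 35.3
turn total [0.0003 0.0001 0.0005] rows>= 1.0 | then shift [ 0.05 -0.03  3.14] | shift first [ 0.05 -0.04  3.13] F [ 0.4 -0.1 -1.2] t 25.15
```

View pics/c13.png

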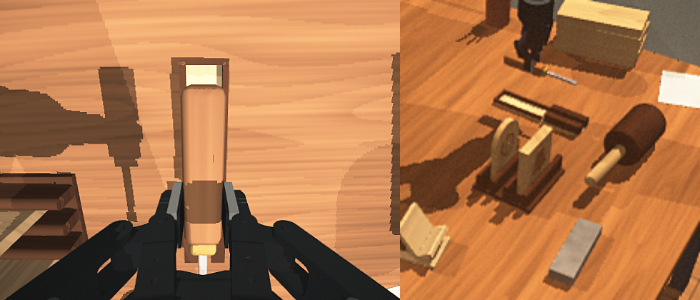

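The handle sits over the bay in the wrist view (columns 182–228 of the left panel). The scene panel shows both plaques standing. I'll measure handle against tray in the wrist view.

```bash
cat > t.py <<'E'
from p import *
import sys
s=r.sense(); C=cloud(load(sys.argv[1])).reshape(-1,3); A=R.from_euler('xyz',s['tcp_rot']).as_matrix(); L=(C-s['eef_pos'])@A; zt=s['eef_pos'][2]
H=L[(L[:,2]<zt-60 if zt>100 else L[:,2]<zt-22)&(abs(L[:,1])<18)&(L[:,0]>20)&(L[:,0]<80)&(L[:,2]>2)]
print('handle x',np.percentile(H[:,0],[99,99.9]).round(1))
for x in range(25,70,10):
    h=H[abs(H[:,0]-x)<5]
    if len(h)>10: print(x,'y',np.percentile(h[:,1],[1,99]).round(1),'mid',np.percentile(h[:,1],[1,99]).mean().round(1))
T=L[(C[:,2]>10)&(C[:,2]<16)&(abs(L[:,1])<40)&(L[:,0]>-20)&(L[:,0]<110)]
print('tray end x',np.percentile(T[:,0],[99,99.9]).round(1))
for x in range(0,90,10):
    t=T[abs(T[:,0]-x)<5]
    if len(t)>10: print(x,len(t),'outer y',np.percentile(t[:,1],[1,99]).round(1),'inner',[t[t[:,1]<0][:,1].max().round(1) if (t[:,1]<0).any() else 0,t[t[:,1]>0][:,1].min().round(1) if (t[:,1]>0).any() else 0])
E
python3 t.py w13
```

```text
handle x [70.6 70.7]
25 y [-11.8  11.7] mid -0.1
35 y [-11.6  11.8] mid 0.1
45 y [-11.7  11.7] mid -0.0
55 y [-11.7  11.7] mid -0.0
65 y [-11.3  11.5] mid 0.1
tray end x [86.3 86.3]
0 53 outer y [ 0.9 25.2] inner [np.float64(-22.6), np.float64(22.6)]
10 53 outer y [-22.9  24.9] inner [np.float64(-22.8), np.float64(22.4)]
20 59 outer y [-22.8  25. ] inner [np.float64(-22.4), np.float64(22.7)]
30 56 outer y [-23.1  25. ] inner [np.float64(-22.9), np.float64(22.5)]
40 57 outer y [-22.9  24.7] inner [np.float64(-22.6), np.float64(22.5)]
50 82 outer y [-23.1  25. ] inner [np.float64(-20.9), np.float64(21.2)]
60 218 outer y [-23.   24.8] inner [np.float64(-17.2), np.float64(18.9)]
70 265 outer y [-22.7  24.9] inner [np.float64(-17.1), np.float64(18.8)]
80 586 outer y [-23.   24.8] inner [np.float64(-0.5), np.float64(0.2)]
```

```bash
python3 -m inch '[[0,0,0,0.14,0.04,0.5,1],[0,0,0,0,0,0.8,1],[0,0,0,0,0,0.8,1],[0,0,0,0,0,0.7,1],[0,0,0,0,0,0.3,1],[0,0,0,0,0,0,1],[0,0,0,0,0,0,1],[0,0,0,0,0,0,1]]'
python3 -c "
from h import *
snap('wrist','w14'); snap('top','t14')"
python3 t.py w14
```

```text
clock: 25.82
eef_pos: [474.6, 345.0, 60.8]
tcp_rot: [3.141, -0.0, 3.113]
contact_force: [-0.2, -0.0, 0.3]
opening: 0.27
grasp_force: 35.3
handle x [70.1 70.2]
25 y [-11.5  12. ] mid 0.2
35 y [-11.3  12.1] mid 0.4
45 y [-11.4  11.9] mid 0.3
55 y [-11.4  12. ] mid 0.3
65 y [-10.9  11.8] mid 0.4
tray end x [82.7 83.2]
0 364 outer y [-23.6  24.2] inner [np.float64(-17.7), np.float64(18.2)]
10 400 outer y [-23.6  24. ] inner [np.float64(-17.7), np.float64(18.2)]
20 434 outer y [-23.6  24.1] inner [np.float64(-17.7), np.float64(18.1)]
30 459 outer y [-23.7  24.1] inner [np.float64(-17.7), np.float64(18.1)]
40 477 outer y [-23.7  24.1] inner [np.float64(-17.7), np.float64(18.1)]
50 501 outer y [-23.8  24. ] inner [np.float64(-17.8), np.float64(18.0)]
60 532 outer y [-23.8  24. ] inner [np.float64(-17.8), np.float64(18.0)]
70 548 outer y [-23.8  24. ] inner [np.float64(-17.8), np.float64(18.0)]
80 1489 outer y [-23.6  23.8] inner [np.float64(-0.0), np.float64(0.5)]
```

```bash
python3 -m inch '[[0,0,0,0.02,0,0.4,1],[0,0,0,0,0,0.35,1],[0,0,0,0,0,0.2,1],[0,0,0,0,0,0,1],[0,0,0,0,0,0,1]]' | grep -e eef -e contact
python3 -m inch '[[0,0,0,0,0,0.05,1],[0,0,0,0,0,0,1]]'| grep -e eef -e contact
python3 -m inch '[[0,0,0,0,0,0.04,1],[0,0,0,0,0,0,1]]'| grep -e eef -e contact
```

```text
eef_pos: [472.9, 344.1, 35.1]
contact_force: [-1.3, -1.2, 3.3]
eef_pos: [472.9, 344.2, 34.7]
contact_force: [-3.4, -1.9, 13.1]
eef_pos: [472.9, 344.2, 34.6]
contact_force: [-7.3, -3.4, 23.8]
```

```bash
python3 -m inch '[[0,0,0,0,0,-0.07,1],[0,0,0,0,0,0,0.6],[0,0,0,0,0,0,0.5],[0,0,0,0,0,0,0.5],[0,0,0,0,0,-0.3,0.5],[0,0,0,0,0,-0.7,0.5],[0,0,0,0,0,-0.9,0.5],[0,0,0,0,0,-0.9,0.5]]'
python3 -m inch '[[0,0,0,0.5,0,-0.9,0.5],[0,0,0,0.9,0,-0.9,0.5],[0,0,0,0.9,0,-0.9,0.5],[0,0,0,0,0,0,0.5],[0,0,0,0,0,0,0.5],[0,0,0,0,0,0,0.5]]'
python3 - <<'E'
from g import *
for n in('wrist','scene','top'): snap(n,n[0]+'15')
b=cv2.resize(cv2.imread('pics/s15.png')[90:240,260:420],(480,450)); a=cv2.resize(cv2.imread('pics/t15.png')[200:350,90:270],(320,267))
o=np.zeros((450,800,3),np.uint8); o[:,:480]=b; o[:267,480:]=a; cv2.imwrite('pics/c15.png',o)
C=cloud(load('w15')); 
for y in range(450,630,20):
    q=C[(abs(C[...,0]-y)<8)&(abs(C[...,1]-342)<7)]; 
    if len(q)>5: print(y,np.percentile(q[:,2],[5,50,95]).round(1))
E
```

```text
clock: 27.33
eef_pos: [473.0, 344.2, 105.6]
tcp_rot: [-3.14, -0.003, 3.113]
contact_force: [0.3, 0.6, -1.0]
opening: 0.506
grasp_force: 0.0
clock: 27.83
eef_pos: [416.3, 346.2, 172.7]
tcp_rot: [-3.141, -0.001, 3.113]
contact_force: [0.5, -0.3, -0.1]
opening: 0.498
grasp_force: 0.0
450 [26.9 28.1 29.3]
470 [27.  28.2 29.2]
490 [27.2 28.1 29.3]
510 [19.  24.6 26. ]
530 [ 3.4 18.1 20.5]
550 [ 3.3  9.7 20.1]
570 [ 3.5  5.5 19.6]
590 [ 3.7  5.8 19.3]
610 [3.4 4.3 5.3]
```

View pics/c15.png

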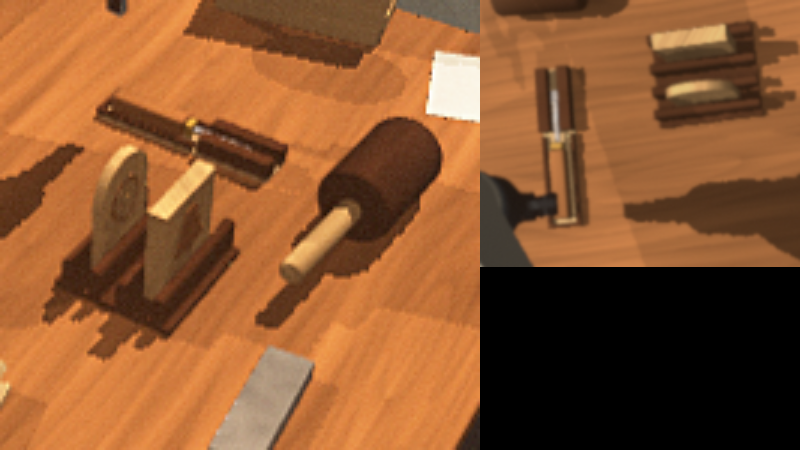

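The picture shows both plaques upright in their slots, and the gouge flat with its handle in the bay and blade in the channel. The robot is clear, so I hand in.

```bash
python3 -c "
from rig import r
print(r.sign_off())"
```

```text
the job is handed in; nothing more can be done
None
```

The job is handed in at about 28 s of the 67 s allowed: the thin arched plaque stands in the narrow slot, the thick one stands in the wide slot, and the gouge lies flat in its tray with handle in the bay and blade in the channel; the hand-in call returned no verdict.

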